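# Open the bays of the black battery charger

### The job

Open the black battery charger so that its cells can be changed: press its orange snap tab all the way in while the cover is still on its seat, then push the released cover along the rails, over the tab, until both cell bays are wholly uncovered. Leave the cover lying flat between the rails; only touch and push, never lift it, and leave the silver charger and the other things on the desk alone.

Things in the scene. Friction and masses are not known exactly. Their poses are not given: they have to be found in the camera images.
- black_charger: black battery charger, fixed (black frame and black cover, grey deck): 204 long (x) x 96 wide (y) mm, deck 34 above the desk. Origin: centre of underside, z up. Along x: end wall 10 high, seat with cover, tab centred at x = +7, free deck, end wall 10 high (inner face x = +94). Side rails 8 high above the deck, inner faces y = +-36.5
- black_seat (a point): centre of the black charger's seat at deck height (34 mm), at x = -53 in the charger's frame, same axes. Two cell bays (68 long, together 44 wide) are sunk in it. The cover's origin lies here at the start
- black_cover: black charger's loose flat cover, 80 (x) x 70 (y) x 12 mm high plus a rib on top; runs on two side runners, 3 free under its middle. 60 to 130 g. Origin: centre of underside, axes as the charger's. Slides only towards the charger's +x, over the pressed-in tab, 107 to the end wall; bays wholly open after 74
- black_rib (a point): centre of the upright blue finger rib on the black cover: rib 10 thick (x), 46 wide (y), 16 high, from 12 to 28 above the deck; 22 ahead (+x) of the cover's centre. The 57 of cover top behind it (-x side) is flat and free
- black_tab_top (a point): centre of the top face of the black charger's orange snap tab, 34 (x) x 40 (y), standing 8 above the deck when out; it blocks the cover's +x edge, which is 3 from it
- black_tab (a joint): travel of that tab straight down, in m: 0 = out (locked), 0.0075 = fully in, 0.5 mm above the deck. About 3 N moves it, no spring: it stays in where it is left, and the cover passes over it from about 0.005
- silver_charger: silver battery charger, fixed (aluminium frame and aluminium cover, grey deck): 204 long (x) x 96 wide (y) mm, deck 34 above the desk. Origin: centre of underside, z up. Along x: end wall 10 high, seat with cover, tab centred at x = +7, free deck, end wall 10 high (inner face x = +94). Side rails 8 high above the deck, inner faces y = +-36.5. Leave it alone
- silver_seat (a point): centre of the silver charger's seat at deck height (34 mm), at x = -53 in the charger's frame, same axes. Two cell bays (68 long, together 44 wide) are sunk in it. The cover's origin lies here at the start
- silver_cover: silver charger's loose flat cover, 80 (x) x 70 (y) x 12 mm high plus a rib on top; runs on two side runners, 3 free under its middle. 60 to 130 g. Origin: centre of underside, axes as the charger's. Slides only towards the charger's +x, over the pressed-in tab, 107 to the end wall; bays wholly open after 74
- silver_rib (a point): centre of the upright blue finger rib on the silver cover: rib 10 thick (x), 46 wide (y), 16 high, from 12 to 28 above the deck; 22 ahead (+x) of the cover's centre. The 57 of cover top behind it (-x side) is flat and free
- silver_tab_top (a point): centre of the top face of the silver charger's orange snap tab, 34 (x) x 40 (y), standing 8 above the deck when out; it blocks the cover's +x edge, which is 3 from it
- silver_tab (a joint): travel of that tab straight down, in m: 0 = out (locked), 0.0075 = fully in, 0.5 mm above the deck. About 3 N moves it, no spring: it stays in where it is left, and the cover passes over it from about 0.005
- purple_bottle: tall bottle with a long conical cap, 36 across, 130 high, loose, standing; a bystander. Origin at the centre of its foot
- red_bottle: tall bottle with a long conical cap, 36 across, 130 high, loose, standing; a bystander. Origin at the centre of its foot
- dropper_a: small dropper bottle with an orange cap, 34 to 38 across, 90 high, loose, standing; a bystander. Origin at the centre of its foot
- dropper_b: small dropper bottle with an orange cap, 34 to 38 across, 90 high, loose, standing; a bystander. Origin at the centre of its foot
- dropper_c: small dropper bottle with an orange cap, 34 to 38 across, 90 high, loose, standing; a bystander. Origin at the centre of its foot
- mug: blue mug, 80 across, 90 high, loose, a bystander. Origin at the centre of its foot
- screwdriver: screwdriver about 160 long lying on the desk along its x, loose, a bystander. Origin under its middle
Mind the look-alikes: they are no part of the job. Leave any turquoise look-alike of the silver_cover alone.

How it is judged (in metres and radians):
On the way, in this order (a step that is already met when the one before it is completed fails the run):
1. the black charger's tab is pressed in (at least 6 of its 7.5 mm) while its cover is still on the seat (within 8 mm) (value of joint black_tab above 0.006 m and x of black_cover in the frame of black_seat below 0.008 m), for 0.1 s.
2. the cover has been pushed at least 75 mm along, clear of both bays (x of black_cover in the frame of black_seat above 0.075 m and y of black_cover in the frame of black_seat between -0.008 and 0.008 m and z of black_cover in the frame of black_seat between -0.004 and 0.004 m and angle between black_cover's own z axis and vertical below 0.06 rad), for 0.2 s.
At the end, for the whole second after the job is handed in: The black cover lies at rest at least 75 mm along from its seat, so both bays are wholly uncovered, flat between the rails (within 8 mm sideways, 4 mm in height, 0.06 rad), the black tab still in (over 5 mm); the silver cover within 10 mm of its seat and the silver tab out (under 3 mm) (all of step 2 and value of joint black_tab above 0.005 m and linear speed of black_cover below 0.02 m/s and distance between silver_cover and silver_seat below 0.01 m and value of joint silver_tab below 0.003 m); the robot touches nothing.
It fails at once if the black cover is lifted more than 10 mm off the deck or tipped over 0.25 rad (z of black_cover in the frame of black_seat above 0.01 m or angle between black_cover's own z axis and vertical above 0.25 rad).
It fails at once if the silver charger's cover is moved over 10 mm or its tab pressed over 3 mm (distance of silver_cover from where it was at the start of the episode above 0.01 m or value of joint silver_tab above 0.003 m).
It fails at once if a bottle, the mug or the screwdriver is moved over 30 mm, or a bottle or the mug tipped over 0.5 rad (angle between any of purple_bottle, red_bottle, dropper_a, dropper_b, dropper_c, mug's own z axis and vertical above 0.5 rad or distance of any of purple_bottle, red_bottle, dropper_a, dropper_b, dropper_c, mug, screwdriver from where it was at the start of the episode above 0.03 m).
It also fails if it takes over 38 s, if anything falls off the work surface, if the arm or the gripper's body presses on something with over 40 N, if the wrist force passes 120 N, or if a joint passes its speed limit or range.

### The arm

A 6-joint arm with a two-finger parallel gripper is mounted at the origin on the work surface. World frame = base frame: x ahead of the robot, y to its left, z up, the work surface at z = 0. Lengths are in mm, angles in rad, forces in N, time in s.
With the tool pointing down it reaches from about 275 to 750 mm from the base axis. Payload 10.2 kg.
Tool frame: the origin (TCP) lies at the very end of the fingers, on their centre line; the grasp point (between the pads) lies 19 mm behind it; y points along the fingers, x is the direction in which the jaws open and shut, and the axes are right-handed (so a half turn about y gives the same grasp; the last joint's range is limited). The gripper opens to 85 mm and grips with 20 to 120 N. Pads are 22 mm wide; open, the fingers measure 114 mm over their backs; the gripper's body (76 mm by 85 mm) begins 54 mm behind the grasp point. The pads swing forward as they close: fully open they stand 13 mm farther back than shut.
Start: joints at [1.055, 0.313, 1.498, -0, 1.331, -0.223], TCP at [151.546, 502.658, 231.294] pointing down, gripper open.
Joint ranges: [-2.94, 2.94], [-0.97, 2.17], [0.19, 2.56], [-1.23, 4.37], [0.02, 3.11], [-2.88, 2.88]. Speed limits (rad/s): [2.39, 2.39, 3.01, 3.14, 3.14, 3.14].

### API

Orientations are given as a unit quaternion [w, x, y, z].
In Python, from rig import telemetry, imaging, ctrl gives the robot as it stands.
- The arm moves only by the shell command python3 -m handwheel 'ROWS' [FORCE]. ROWS is JSON, a list of rows, each an object with "delta_pos": the shift along the tool's x, y, z in cm, a list of three; "twist": the turn, a rotation vector about the tool's x, y, z in rad, a list of three; "jaw": the opening, from 0 (shut) to 1 (fully open). A call has exactly 10 rows; each row is the pose to reach, as a shift and turn from the pose commanded when the call began, along the tool's axes at that moment; what a row does not reach only later rows make up. A row lasts 1/12 s, in which the tool goes at most 41.7 mm and 7.16 degrees, less where a joint would pass 70% of its speed; a pose out of reach is approached as far as the arm can. A call with a gripper value outside its range is refused whole. The fingers move at their own pace and stop on an object; FORCE is the grip in N (left out, the last holds). Time passes only in rows, so rows that repeat a pose let the fingers close, or fill a call up. It gives the time, the measured TCP pose, the force and the opening at its end, in the units of the state.
- telemetry.sense(): the state, without advancing time (a new reading comes with each control period).
- imaging.capture(name): name is "side" or "top"; returns a dict with "frame" (384x512x3 uint8, red, green, blue), "z_map" (384x512 float32, mm along the optical axis (not along the pixel's ray), 0 where there is no reading), "fx", "fy", "cx", "cy" (pixels), "rvec" (rotation vector, rad) and "tvec" (3), from world to camera coordinates, as OpenCV has them. Camera axes: x right, y down, z forward; pixel columns grow to the right and rows downward; lengths in mm; the calibration is good to about 2 mm. A picture is of the moment at which its call begins.
- ctrl.finish_job(): hands the job in, once; it reports no verdict.
The state is a dict: "time_s": time; "joints": joint angles; "dq": joint speeds; "tau": joint torques, N m; "eef_pos": TCP position; "ee_rot": TCP orientation; "force": force on the tool from outside, world axes, zero at the start; "wrist_torque": the same for the moment, N m; "grip_width": opening from 0.0 (shut) to 1.0 (fully open).
Only numpy, scipy, OpenCV 4.12 (cv2) and the standard library are available. Lean on these libraries where they do the work, as an engineer would, in place of code of your own. Each camera call takes 0.05 s, during which the arm holds its last target.

## Working session

There is one attempt and no reset: what is moved stays moved. The work goes in short steps, Python scripts to look and compute and a shell command to move; the robot and the scene stay as the last step left them, time stands still between calls to the robot, and variables do not carry over. Pictures are saved under pics/ and viewed, and the job is handed in when it is done.

```bash
mkdir -p pics; python3 - <<'E'
from rig import telemetry, imaging
import cv2,pickle
print(telemetry.sense())
for n in("top","side"):
    c=imaging.capture(n); pickle.dump(c,open(f"{n}0.pkl","wb"))
    cv2.imwrite(f"pics/{n}0.png",cv2.resize(c["frame"][:,:,::-1],(800,600)))
    print(n,c["fx"],c["fy"],c["cx"],c["cy"],c["rvec"],c["tvec"])
E
```

```text
{'time_s': 0.0, 'joints': array([ 1.05459227e+00,  3.13421436e-01,  1.49842813e+00,  1.63943853e-05,
        1.33098296e+00, -2.23402033e-01]), 'dq': array([ 0.00066251,  0.0011293 ,  0.00084842,  0.00154589, -0.00084413,
        0.00012456]), 'tau': array([ 1.11171932e-03, -4.12283850e+01, -2.59737647e+01, -1.32134919e-04,
        4.27116029e-03, -1.87096282e-05]), 'eef_pos': array([151.41647373, 502.43048401, 230.75305886]), 'ee_rot': array([-0.56741943,  0.56776309,  0.42130745, -0.42211408]), 'force': array([-0.45882899, -1.08884153,  0.01971209]), 'wrist_torque': array([-0.00640597,  0.04808213,  0.00172945]), 'grip_width': 0.9983895596460698}
top 361.1767331170172 361.1767331170172 262.2013625226563 189.8576640465361 [ 2.16715095 -2.16138432  0.08806402] [  22.53718842  636.33977735 1110.9113962 ]
side 460.499793166006 460.499793166006 248.58443034244496 198.78483470356375 [ 2.13959972 -0.58722606  0.30725043] [-531.39502596  235.76878453 1039.99484206]
```

View pics/top0.png

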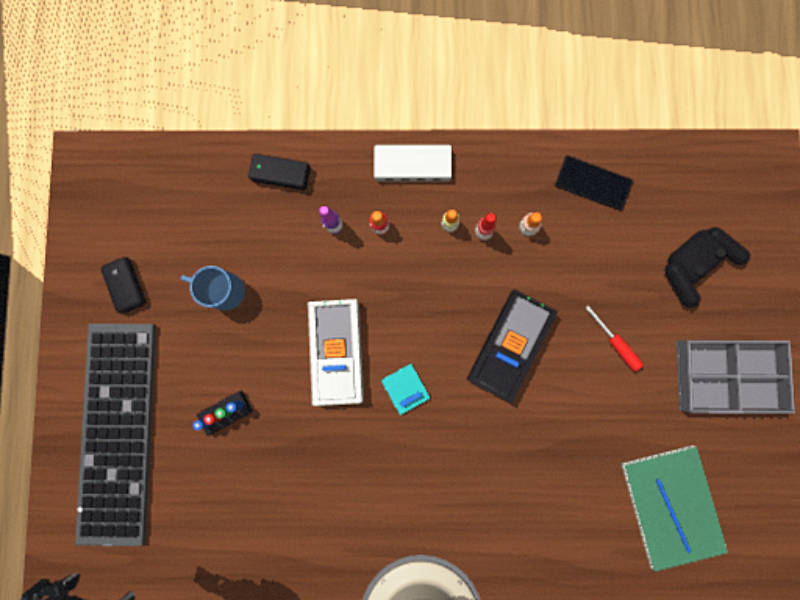

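View pics/side0.png

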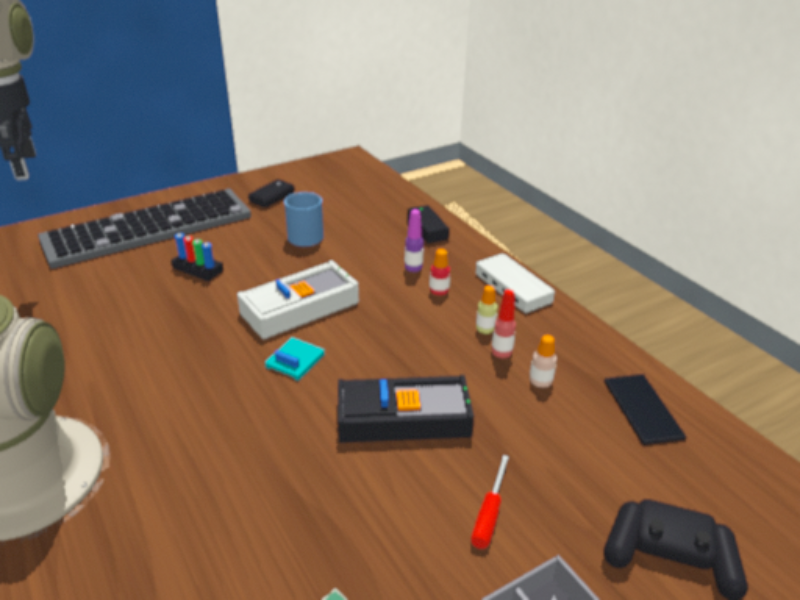

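The top view shows the black charger at about (512,346), with its orange tab at (515,343) and blue rib at (508,360). The free deck points up and to the right. The silver charger is at (335,352) and the turquoise look-alike at (405,389). Next I'll measure the black charger.

```bash
cat > h.py <<'E'
import numpy as np,cv2
from scipy.spatial.transform import Rotation as R
def cam(c):
    Rm=R.from_rotvec(c["rvec"]).as_matrix(); return Rm,np.array(c["tvec"])
def ray(c,u,v,z):
    Rm,t=cam(c); o=-Rm.T@t
    d=Rm.T@np.array([(u-c["cx"])/c["fx"],(v-c["cy"])/c["fy"],1]); return o+d*(z-o[2])/d[2]
def cloud(c):
    Rm,t=cam(c); Z=c["z_map"].astype(float); v,u=np.mgrid[:Z.shape[0],:Z.shape[1]]
    P=np.stack([(u-c["cx"])/c["fx"]*Z,(v-c["cy"])/c["fy"]*Z,Z],-1)
    return (P-t)@Rm
def comps(c,lo,hi,amin=15):
    h=cv2.cvtColor(c["frame"],cv2.COLOR_RGB2HSV); m=cv2.inRange(h,lo,hi)
    n,l,s,ce=cv2.connectedComponentsWithStats(m)
    return [(ce[i],s[i],l==i) for i in range(1,n) if s[i,4]>=amin]
E
python3 - <<'E'
from h import *
import pickle
for n in("top","side"):
    c=pickle.load(open(n+"0.pkl","rb")); P=cloud(c)
    for nm,lo,hi,z in(("orange",(8,180,150),(22,255,255),42),("blue",(100,150,90),(125,255,255),62)):
        for ce,s,m in comps(c,lo,hi):
            print(n,nm,ce.round(1),s,"ray",ray(c,*ce,z).round(1),"depth",np.median(P[m],0).round(1))
    if n=="top":
        m=((P[...,2]>15)&(P[...,2]<80)).astype(np.uint8); m[c["z_map"]==0]=0
        nn,l,s,ce=cv2.connectedComponentsWithStats(m)
        for i in range(1,nn):
            if s[i,4]<300: continue
            pts=P[l==i]; r=cv2.minAreaRect(pts[:,:2].astype(np.float32)); print(ce[i].round(),s[i,4],r,np.percentile(pts[:,2],[5,50,95]).round(1))
E
```

```text
top orange [240.6 138.2] [238 135   7   9  39] ray [800.1  93.2  42. ] depth [789.2  88.5  89.3]
top orange [288.4 136.8] [285 134   8   6  34] ray [804.5 -58.6  42. ] depth [793.7 -56.   88.5]
top orange [341.9 139.3] [338 136   9   8  51] ray [ 796.5 -227.7   42. ] depth [ 785.5 -217.9   89. ]
top orange [328.8 218.9] [321 212  16  15 147] ray [ 545.2 -182.6   42. ] depth [ 544.9 -182.8   42.3]
top orange [214.  222.9] [208 217  13  12 139] ray [531.8 173.7  42. ] depth [531.4 173.6  41.9]
top blue [324.3 229.7] [317 225  16  10  65] ray [ 512.3 -165.3   62. ] depth [ 511.3 -165.4   61.8]
top blue [214.  235.2] [207 234  14   3  34] ray [494.3 170.   62. ] depth [494.8 168.2  62.1]
top blue [262.5 255.2] [256 251  14  10  54] ray [434.8  22.1  62. ] depth [432.4  22.7  27.3]
top blue [147.6 260.1] [144 257   7   7  27] ray [418.4 370.6  62. ] depth [419.4 367.3  68.4]
top blue [126.8 271.1] [124 268   6   7  22] ray [385.3 432.8  62. ] depth [387.  428.9  70.3]
top blue [430.7 329.6] [420 307  22  47 137] ray [ 220.8 -473.6   62. ] depth [ 209.3 -491.4   21.1]
[264. 103.] 1071 ((92
[... 1873 characters left out ...]

side orange [260.7 256. ] [254 250  15  13 176] ray [ 539.3 -190.    42. ] depth [ 539.3 -189.6   41.6]
side blue [76.4 65.5] [    0     0   151   144 16265] ray [ 472.7 1270.5   62. ] depth [ 498.1 1424.9    4.9]
side blue [115.3 158. ] [112 151   7  15  50] ray [372.6 396.2  62. ] depth [378.9 423.7  45.7]
side blue [132.8 164.4] [129 157   8  15  74] ray [406.4 332.3  62. ] depth [413.5 360.5  43.3]
side blue [180.7 184.6] [177 180   8  10  36] ray [487.6 158.9  62. ] depth [489.2 161.6  59.6]
side blue [183.3 229.5] [176 224  15  11  83] ray [411.2 -27.5  62. ] depth [427.8  17.4  24.1]
side blue [245.3 251.4] [243 243   6  18  91] ray [ 504.5 -175.8   62. ] depth [ 507.1 -171.6   60.2]
```

```bash
cat >> h.py <<'E'
C=np.array([540.2,-180.8]); A=np.deg2rad(-27.26)
ex=np.array([np.cos(A),np.sin(A)]); ey=np.array([-ex[1],ex[0]])
def W(x,y,z): return np.r_[C+x*ex+y*ey,z]
def Q(s): q=s["ee_rot"]; return R.from_quat([q[1],q[2],q[3],q[0]])
def go(s,p,fix=True):
    T=Q(s); print("axes x,y,z:",T.as_matrix().T.round(3).tolist())
    print("delta cm",(T.inv().apply(p-s["eef_pos"])/10).round(2))
    for sg in(1,-1):
        X=np.r_[sg*ey,0];Y=np.array([0,0,-1.]);Z=np.cross(X,Y)
        print("twist",(T.inv()*R.from_matrix(np.stack([X,Y,Z],1))).as_rotvec().round(3))
    d=s["eef_pos"][:2]-C; print("tool in charger",d@ex,d@ey,s["eef_pos"][2],"F",s["force"].round(2),"t",s["time_s"],"q",s["joints"].round(2))
E
python3 - <<'E'
from h import *
from rig import telemetry
go(telemetry.sense(),W(9,0,120))
E
```

```text
axes x,y,z: [[0.289, 0.957, -0.001], [-0.001, -0.001, -1.0], [-0.957, 0.289, 0.0]]
delta cm [-54.35  11.13 -57.83]
twist [-0.     0.183 -0.001]
twist [-2.000e-03 -2.959e+00  0.000e+00]
tool in charger -658.5321344954052 429.30750765714515 230.81526913776693 F [ 1.03  0.4  -0.15] t 0.1 q [ 1.05  0.31  1.5  -0.    1.33 -0.22]
```

```bash
python3 -m handwheel '[{"delta_pos":[-2.7,0,-2.9],"twist":[0,0.02,0],"jaw":0},{"delta_pos":[-5.4,0,-5.8],"twist":[0,0.04,0],"jaw":0},{"delta_pos":[-8.1,0,-8.7],"twist":[0,0.06,0],"jaw":0},{"delta_pos":[-10.8,0,-11.6],"twist":[0,0.08,0],"jaw":0},{"delta_pos":[-13.5,0,-14.5],"twist":[0,0.1,0],"jaw":0},{"delta_pos":[-16.2,0,-17.4],"twist":[0,0.12,0],"jaw":0},{"delta_pos":[-18.9,0,-20.3],"twist":[0,0.14,0],"jaw":0},{"delta_pos":[-21.6,0,-23.2],"twist":[0,0.16,0],"jaw":0},{"delta_pos":[-24.3,0,-26.1],"twist":[0,0.183,0],"jaw":0},{"delta_pos":[-27,0,-29],"twist":[0,0.183,0],"jaw":0}]'; python3 - <<'E'
from h import *
from rig import telemetry
go(telemetry.sense(),W(9,0,120))
E
```

```text
time_s: 0.93
eef_pos: [351.6, 158.6, 231.3]
ee_rot: [0.604, -0.604, -0.368, 0.368]
force: [1.0, 0.5, 0.1]
grip_width: -0.001
axes x,y,z: [[0.459, 0.888, 0.0], [0.0, 0.0, -1.0], [-0.888, 0.459, -0.0]]
delta cm [-21.49  11.13 -33.23]
twist [ 0.    -0.001  0.   ]
twist [-0.    3.14  0.  ]
tool in charger -323.0836556652568 215.32204808837383 231.29743145971804 F [0.95 0.47 0.1 ] t 0.9333 q [ 0.12 -0.    1.87  0.    1.27 -0.98]
```

```bash
python3 -m handwheel '[{"delta_pos":[-2.2,0,-3.4],"twist":[0,0,0],"jaw":0},{"delta_pos":[-4.4,0,-6.8],"twist":[0,0,0],"jaw":0},{"delta_pos":[-6.6,0,-10.2],"twist":[0,0,0],"jaw":0},{"delta_pos":[-8.8,0,-13.6],"twist":[0,0,0],"jaw":0},{"delta_pos":[-11,0,-17],"twist":[0,0,0],"jaw":0},{"delta_pos":[-13.2,2,-20.4],"twist":[0,0,0],"jaw":0},{"delta_pos":[-15.4,4,-23.5],"twist":[0,0,0],"jaw":0},{"delta_pos":[-17.6,6,-26.6],"twist":[0,0,0],"jaw":0},{"delta_pos":[-19.5,8.5,-29.7],"twist":[0,0,0],"jaw":0},{"delta_pos":[-21.5,11,-33.2],"twist":[0,0,0],"jaw":0}]'; python3 -m handwheel '[{"delta_pos":[0,0,0],"twist":[0,0,0],"jaw":0},{"delta_pos":[0,0,0],"twist":[0,0,0],"jaw":0},{"delta_pos":[0,0,0],"twist":[0,0,0],"jaw":0},{"delta_pos":[0,0,0],"twist":[0,0,0],"jaw":0},{"delta_pos":[0,0,0],"twist":[0,0,0],"jaw":0},{"delta_pos":[0,0,0],"twist":[0,0,0],"jaw":0},{"delta_pos":[0,0,0],"twist":[0,0,0],"jaw":0},{"delta_pos":[0,0,0],"twist":[0,0,0],"jaw":0},{"delta_pos":[0,0,0],"twist":[0,0,0],"jaw":0},{"delta_pos":[0,0,0],"twist":[0,0,0],"jaw":0}]'; python3 - <<'E'
from h import *
from rig import telemetry,imaging
go(telemetry.sense(),W(9,0,50))
for n in("top","side"):
    c=imaging.capture(n); f=c["frame"]
    f=f[170:290,270:390] if n=="top" else f[150:310,170:370]
    cv2.imwrite(f"pics/{n}1.png",cv2.resize(f[:,:,::-1],None,fx=4 if n=="side" else 5,fy=4 if n=="side" else 5,interpolation=cv2.INTER_CUBIC)[:600])
E
```

```text
time_s: 1.77
eef_pos: [541.7, -174.3, 127.4]
ee_rot: [0.604, -0.604, -0.368, 0.368]
force: [0.7, -1.1, 0.9]
grip_width: 0.0
time_s: 2.6
eef_pos: [541.4, -172.5, 129.0]
ee_rot: [-0.604, 0.604, 0.368, -0.368]
force: [0.1, -0.0, 0.5]
grip_width: 0.001
axes x,y,z: [[0.458, 0.889, -0.0], [0.0, -0.0, -1.0], [-0.889, 0.458, -0.0]]
delta cm [-0.79  7.9  -1.17]
twist [ 0.  0. -0.]
twist [-0.    -3.142 -0.   ]
tool in charger -2.6967385537103987 7.898095584319425 128.9830066856779 F [ 0.11 -0.03  0.47] t 2.6 q [-0.51  0.5   1.5   0.    1.14 -1.61]
```

View pics/side1.png

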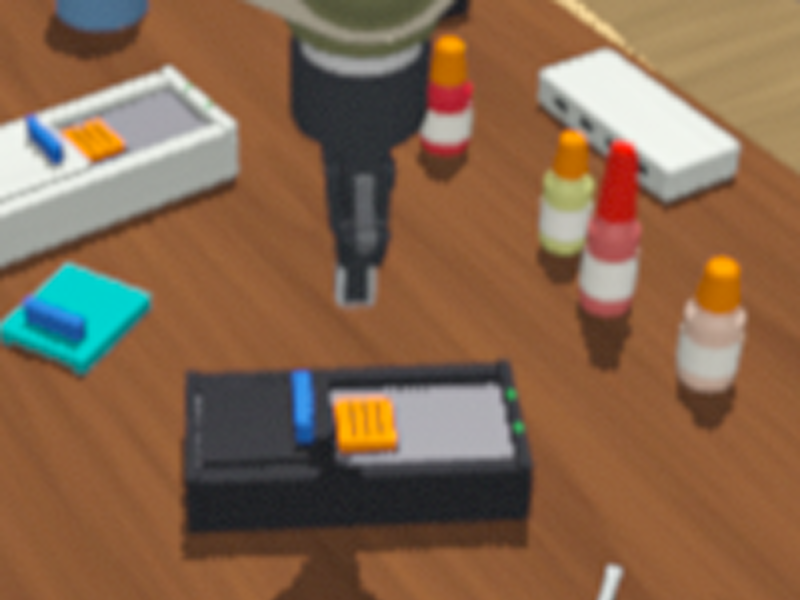

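View pics/top1.png

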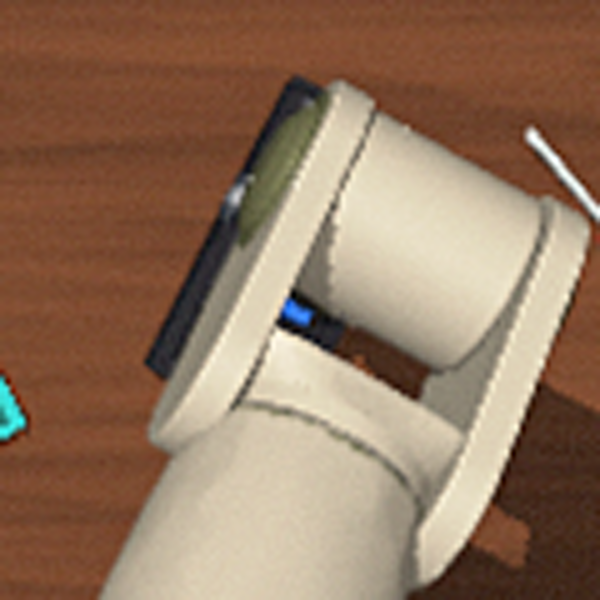

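The side view shows the closed fingertips hanging above the tab side at crop (357,303), with the tab at (366,424). I'll check the projected TCP against that, then align and descend.

```bash
python3 -m handwheel '[{"delta_pos":[-0.3,2,-0.4],"twist":[0,0,0],"jaw":0},{"delta_pos":[-0.6,4,-0.8],"twist":[0,0,0],"jaw":0},{"delta_pos":[-0.8,6,-1.1],"twist":[0,0,0],"jaw":0},{"delta_pos":[-0.8,7,-1.1],"twist":[0,0,0],"jaw":0},{"delta_pos":[-0.8,7.6,-1.1],"twist":[0,0,0],"jaw":0},{"delta_pos":[-0.8,7.6,-1.1],"twist":[0,0,0],"jaw":0},{"delta_pos":[-0.8,7.6,-1.1],"twist":[0,0,0],"jaw":0},{"delta_pos":[-0.8,7.6,-1.1],"twist":[0,0,0],"jaw":0},{"delta_pos":[-0.8,7.6,-1.1],"twist":[0,0,0],"jaw":0},{"delta_pos":[-0.8,7.6,-1.1],"twist":[0,0,0],"jaw":0}]'; python3 - <<'E'
from h import *
from rig import telemetry,imaging
s=telemetry.sense();go(s,W(9,0,34.5))
c=imaging.capture("side"); f=c["frame"].copy()
for p in (s["eef_pos"],W(7,0,42),W(-10,20,42),W(24,-20,42),W(24,20,42),W(-10,-20,42)):
    uv=cv2.projectPoints(np.array([p]),np.array(c["rvec"]),np.array(c["tvec"]),np.array([[c["fx"],0,c["cx"]],[0,c["fy"],c["cy"]],[0,0,1]]),None)[0][0,0]; print(uv)
    cv2.circle(f,tuple(uv.round().astype(int).tolist()),0,(0,255,0),-1)
f=f[190:310,190:330]
cv2.imwrite(f"pics/side2.png",cv2.resize(f[:,:,::-1],None,fx=5,fy=5,interpolation=cv2.INTER_NEAREST))
E
```

```text
time_s: 3.53
eef_pos: [547.8, -184.8, 53.6]
ee_rot: [-0.603, 0.604, 0.368, -0.368]
force: [0.1, -0.3, -0.5]
grip_width: -0.0
axes x,y,z: [[0.458, 0.889, -0.0], [0.001, -0.001, -1.0], [-0.889, 0.458, -0.001]]
delta cm [ 0.01  1.91 -0.03]
twist [ 0.001  0.    -0.   ]
twist [-0.000e+00 -3.141e+00 -2.000e-03]
tool in charger 8.62629027005989 -0.07260417866552303 53.63746612959294 F [ 0.06 -0.27 -0.53] t 3.5333 q [-0.53  0.62  1.53 -0.    0.99 -1.62]
[262.67929094 249.8985729 ]
[261.88970627 253.46575449]
[254.29229957 248.16001361]
[269.69653201 258.91774571]
[268.06784509 247.63711413]
[255.51995092 259.47517159]
```

View pics/side2.png

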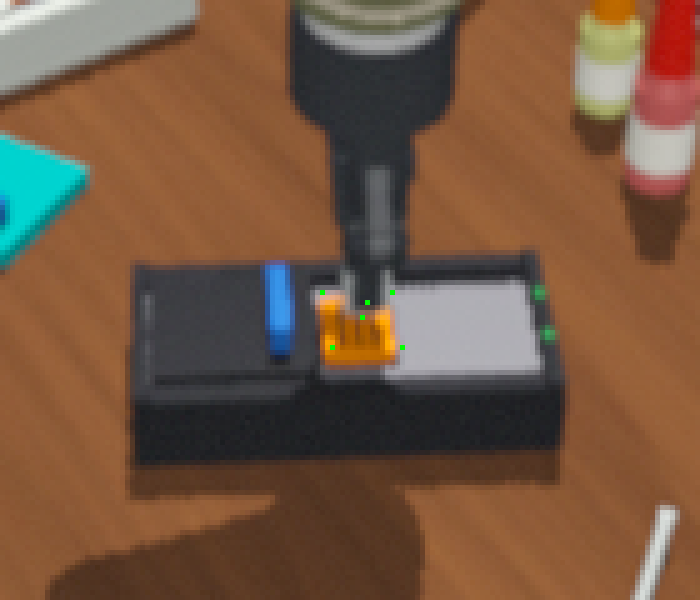

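The fingertips are centred over the tab at about (365,305), and the projected corners match the tab to 1–2 px. Now I'll press.

```bash
python3 -m handwheel '[{"delta_pos":[0,0.5,0],"twist":[0,0,0],"jaw":0},{"delta_pos":[0,0.9,0],"twist":[0,0,0],"jaw":0},{"delta_pos":[0,1.2,0],"twist":[0,0,0],"jaw":0},{"delta_pos":[0,1.4,0],"twist":[0,0,0],"jaw":0},{"delta_pos":[0,1.6,0],"twist":[0,0,0],"jaw":0},{"delta_pos":[0,1.7,0],"twist":[0,0,0],"jaw":0},{"delta_pos":[0,1.8,0],"twist":[0,0,0],"jaw":0},{"delta_pos":[0,1.85,0],"twist":[0,0,0],"jaw":0},{"delta_pos":[0,1.85,0],"twist":[0,0,0],"jaw":0},{"delta_pos":[0,1.85,0],"twist":[0,0,0],"jaw":0}]'
```

```text
time_s: 4.42
eef_pos: [547.4, -184.7, 34.5]
ee_rot: [0.604, -0.604, -0.368, 0.368]
force: [-3.1, 1.3, 4.8]
grip_width: 0.001
```

```bash
python3 -m handwheel '[{"delta_pos":[0,0.03,0],"twist":[0,0,0],"jaw":0},{"delta_pos":[0,0.06,0],"twist":[0,0,0],"jaw":0},{"delta_pos":[0,0.1,0],"twist":[0,0,0],"jaw":0},{"delta_pos":[0,0.1,0],"twist":[0,0,0],"jaw":0},{"delta_pos":[0,0.1,0],"twist":[0,0,0],"jaw":0},{"delta_pos":[0,0.1,0],"twist":[0,0,0],"jaw":0},{"delta_pos":[0,0.1,0],"twist":[0,0,0],"jaw":0},{"delta_pos":[0,0.1,0],"twist":[0,0,0],"jaw":0},{"delta_pos":[0,0.1,0],"twist":[0,0,0],"jaw":0},{"delta_pos":[0,0.1,0],"twist":[0,0,0],"jaw":0}]'
```

```text
time_s: 5.25
eef_pos: [547.5, -184.7, 34.4]
ee_rot: [-0.604, 0.604, 0.368, -0.368]
force: [-5.6, 2.6, 13.9]
grip_width: -0.001
```

The tab has bottomed out at z 34.4, and the force rises as I press further. Next I'll lift over the rib and move behind it.

```bash
python3 -m handwheel '[{"delta_pos":[0,-2,0],"twist":[0,0,0],"jaw":0},{"delta_pos":[0,-4.5,0],"twist":[0,0,0],"jaw":0},{"delta_pos":[0,-5.5,0],"twist":[0,0,0],"jaw":0},{"delta_pos":[0,-5.5,1.5],"twist":[0,0,0],"jaw":0},{"delta_pos":[0,-5.5,3],"twist":[0,0,0],"jaw":0},{"delta_pos":[0,-5.5,4.5],"twist":[0,0,0],"jaw":0},{"delta_pos":[0,-5.5,6],"twist":[0,0,0],"jaw":0},{"delta_pos":[0,-5.5,6.4],"twist":[0,0,0],"jaw":0},{"delta_pos":[0,-5.5,6.4],"twist":[0,0,0],"jaw":0},{"delta_pos":[0,-5.5,6.4],"twist":[0,0,0],"jaw":0}]'; python3 - <<'E'
from h import *
from rig import telemetry,imaging
s=telemetry.sense();go(s,W(-56,0,52))
c=imaging.capture("side"); f=c["frame"].copy()
f=f[190:310,190:330]
cv2.imwrite(f"pics/side3.png",cv2.resize(f[:,:,::-1],None,fx=5,fy=5,interpolation=cv2.INTER_NEAREST))
E
```

```text
time_s: 6.08
eef_pos: [491.2, -155.8, 88.4]
ee_rot: [-0.604, 0.604, 0.368, -0.368]
force: [0.4, -1.0, 0.0]
grip_width: 0.005
axes x,y,z: [[0.458, 0.889, -0.0], [0.001, -0.0, -1.0], [-0.889, 0.458, -0.001]]
delta cm [0.02 3.64 0.1 ]
twist [ 0.001 -0.    -0.   ]
twist [0.000e+00 3.141e+00 1.000e-03]
tool in charger -54.98858908755434 -0.2103245249066509 88.39205503849462 F [ 0.37 -0.95  0.02] t 6.0833 q [-0.53  0.45  1.7   0.    0.98 -1.63]
```

View pics/side3.png

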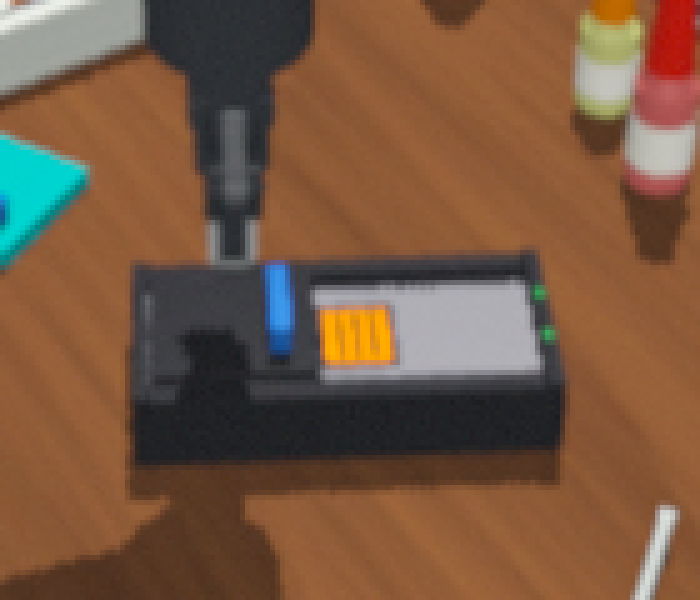

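The tab at (357,335) now lies flush, with no side face visible, and the cover hasn't moved. The fingertips are behind the rib. I'll lower them.

```bash
python3 -m handwheel '[{"delta_pos":[0,0.8,0.3],"twist":[0,0,0],"jaw":0},{"delta_pos":[0,1.6,0.3],"twist":[0,0,0],"jaw":0},{"delta_pos":[0,2.4,0.3],"twist":[0,0,0],"jaw":0},{"delta_pos":[0,3,0.3],"twist":[0,0,0],"jaw":0},{"delta_pos":[0,3.4,0.3],"twist":[0,0,0],"jaw":0},{"delta_pos":[0,3.6,0.3],"twist":[0,0,0],"jaw":0},{"delta_pos":[0,3.6,0.3],"twist":[0,0,0],"jaw":0},{"delta_pos":[0,3.6,0.3],"twist":[0,0,0],"jaw":0},{"delta_pos":[0,3.6,0.3],"twist":[0,0,0],"jaw":0},{"delta_pos":[0,3.6,0.3],"twist":[0,0,0],"jaw":0}]'; python3 - <<'E'
from h import *
from rig import telemetry,imaging
s=telemetry.sense();go(s,W(41,0,52))
c=imaging.capture("side"); f=c["frame"].copy()
f=f[190:310,190:330]
cv2.imwrite(f"pics/side4.png",cv2.resize(f[:,:,::-1],None,fx=5,fy=5,interpolation=cv2.INTER_NEAREST))
E
```

```text
time_s: 6.97
eef_pos: [488.1, -154.2, 52.7]
ee_rot: [-0.604, 0.604, 0.368, -0.368]
force: [0.7, -0.1, 0.0]
grip_width: 0.001
axes x,y,z: [[0.458, 0.889, -0.0], [0.001, -0.0, -1.0], [-0.889, 0.458, -0.001]]
delta cm [ 0.02  0.07 -9.95]
twist [ 0.001 -0.    -0.   ]
twist [0.000e+00 3.142e+00 1.000e-03]
tool in charger -58.50119878579122 -0.16657706044276785 52.66551915731577 F [ 0.68 -0.07  0.01] t 6.9667 q [-0.54  0.5   1.74 -0.    0.9  -1.63]
```

View pics/side4.png

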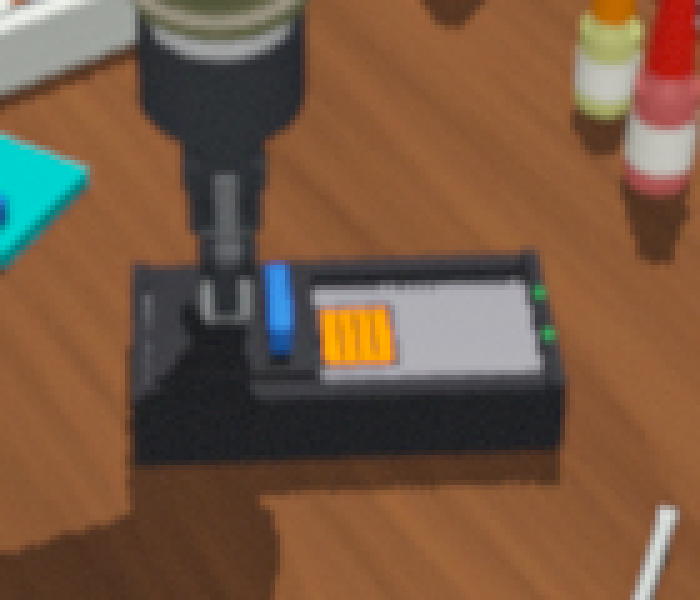

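The tips are behind the rib with a clear gap and clear of the cover top. I'll push in two calls.

```bash
python3 -m handwheel '[{"delta_pos":[0,0,-0.5],"twist":[0,0,0],"jaw":0},{"delta_pos":[0,0,-0.9],"twist":[0,0,0],"jaw":0},{"delta_pos":[0,0,-1.2],"twist":[0,0,0],"jaw":0},{"delta_pos":[0,0,-1.6],"twist":[0,0,0],"jaw":0},{"delta_pos":[0,0,-2],"twist":[0,0,0],"jaw":0},{"delta_pos":[0,0,-2.4],"twist":[0,0,0],"jaw":0},{"delta_pos":[0,0,-2.8],"twist":[0,0,0],"jaw":0},{"delta_pos":[0,0,-3.2],"twist":[0,0,0],"jaw":0},{"delta_pos":[0,0,-3.6],"twist":[0,0,0],"jaw":0},{"delta_pos":[0,0,-4],"twist":[0,0,0],"jaw":0}]'; python3 - <<'E'
from h import *
from rig import telemetry,imaging
s=telemetry.sense();go(s,W(43,0,52))
c=imaging.capture("side"); f=c["frame"].copy()
f=f[190:310,190:330]
cv2.imwrite(f"pics/side5.png",cv2.resize(f[:,:,::-1],None,fx=5,fy=5,interpolation=cv2.INTER_NEAREST))
E
```

```text
time_s: 7.85
eef_pos: [523.9, -172.5, 52.3]
ee_rot: [0.604, -0.604, -0.368, 0.368]
force: [-1.1, 0.2, 1.9]
grip_width: -0.001
axes x,y,z: [[0.458, 0.889, 0.0], [-0.0, 0.0, -1.0], [-0.889, 0.458, 0.0]]
delta cm [ 0.01  0.03 -6.13]
twist [-0. -0.  0.]
twist [-0.     3.142 -0.   ]
tool in charger -18.302062505915792 -0.13740589238224463 52.333446855698725 F [-1.15  0.15  1.88] t 7.85 q [-0.53  0.57  1.62  0.    0.95 -1.63]
```

View pics/side5.png

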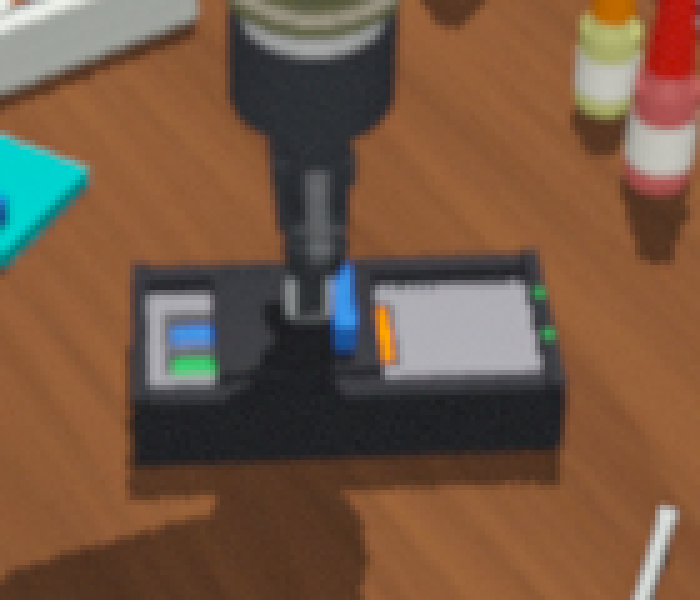

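The cover is sliding squarely over the tab and the bays are appearing at about (190,345). I'll continue the push.

```bash
python3 -m handwheel '[{"delta_pos":[0,0,-0.5],"twist":[0,0,0],"jaw":0},{"delta_pos":[0,0,-1.2],"twist":[0,0,0],"jaw":0},{"delta_pos":[0,0,-1.9],"twist":[0,0,0],"jaw":0},{"delta_pos":[0,0,-2.6],"twist":[0,0,0],"jaw":0},{"delta_pos":[0,0,-3.3],"twist":[0,0,0],"jaw":0},{"delta_pos":[0,0,-4],"twist":[0,0,0],"jaw":0},{"delta_pos":[0,0,-4.7],"twist":[0,0,0],"jaw":0},{"delta_pos":[0,0,-5.4],"twist":[0,0,0],"jaw":0},{"delta_pos":[0,0,-5.8],"twist":[0,0,0],"jaw":0},{"delta_pos":[0,0,-6],"twist":[0,0,0],"jaw":0}]'; python3 - <<'E'
from h import *
from rig import telemetry,imaging
s=telemetry.sense();go(s,W(43,0,52))
c=imaging.capture("side"); f=c["frame"].copy()
f=f[190:310,190:330]
cv2.imwrite(f"pics/side6.png",cv2.resize(f[:,:,::-1],None,fx=5,fy=5,interpolation=cv2.INTER_NEAREST))
E
```

```text
time_s: 8.73
eef_pos: [577.4, -200.1, 52.3]
ee_rot: [-0.604, 0.604, 0.368, -0.368]
force: [-0.6, 0.9, 1.0]
grip_width: 0.001
axes x,y,z: [[0.458, 0.889, -0.0], [0.0, -0.0, -1.0], [-0.889, 0.458, -0.0]]
delta cm [ 0.02  0.03 -0.11]
twist [ 0. -0. -0.]
twist [0.    3.142 0.   ]
tool in charger 41.90129029442558 -0.17134892167859878 52.27032900462196 F [-0.64  0.92  1.  ] t 8.7333 q [-0.53  0.68  1.42 -0.    1.04 -1.62]
```

View pics/side6.png

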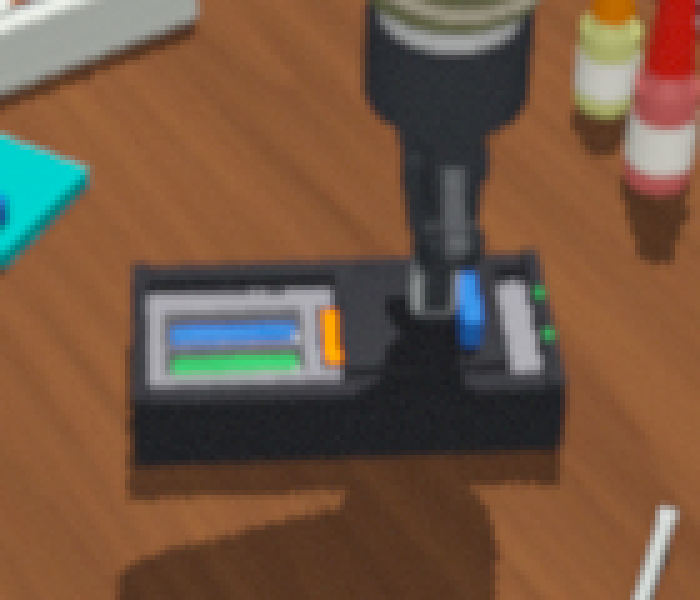

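Both bays (235,345) are fully exposed, and the front end of the tab shows at (332,335). I'll back off, rise, and move aside to free the top view.

```bash
python3 -m handwheel '[{"delta_pos":[0,0,0.4],"twist":[0,0,0],"jaw":0},{"delta_pos":[0,0,0.8],"twist":[0,0,0],"jaw":0},{"delta_pos":[0,-1,1],"twist":[0,0,0],"jaw":0},{"delta_pos":[0,-3,1],"twist":[0,0,0],"jaw":0},{"delta_pos":[0,-6,1],"twist":[0,0,0],"jaw":0},{"delta_pos":[0,-9,1],"twist":[0,0,0],"jaw":0},{"delta_pos":[0,-12,1],"twist":[0,0,0],"jaw":0},{"delta_pos":[0,-15,1],"twist":[0,0,0],"jaw":0},{"delta_pos":[0,-17,1],"twist":[0,0,0],"jaw":0},{"delta_pos":[0,-17,1],"twist":[0,0,0],"jaw":0}]'; python3 -m handwheel '[{"delta_pos":[2.5,0,2],"twist":[0,0,0],"jaw":0},{"delta_pos":[5,0,4],"twist":[0,0,0],"jaw":0},{"delta_pos":[7.5,0,6],"twist":[0,0,0],"jaw":0},{"delta_pos":[10,0,8],"twist":[0,0,0],"jaw":0},{"delta_pos":[12.5,0,10],"twist":[0,0,0],"jaw":0},{"delta_pos":[15,0,12],"twist":[0,0,0],"jaw":0},{"delta_pos":[17.5,0,14],"twist":[0,0,0],"jaw":0},{"delta_pos":[20,0,16],"twist":[0,0,0],"jaw":0},{"delta_pos":[20,0,16],"twist":[0,0,0],"jaw":0},{"delta_pos":[20,0,16],"twist":[0,0,0],"jaw":0}]'; python3 - <<'E'
from h import *
from rig import telemetry,imaging
s=telemetry.sense();go(s,W(43,0,52))
for n in("top","side"):
    c=imaging.capture(n);P=cloud(c)
    cv2.imwrite(f"pics/{n}7.png",cv2.resize(c["frame"][:,:,::-1],(800,600)))
    for ce,sx,m in comps(c,(100,150,90),(125,255,255)):
        q=ray(c,*ce,62); d=q[:2]-C; print(n,ce.round(),q.round(1),"charger xy",d@ex,d@ey,"z",np.median(P[m],0).round(1), "cover shift",d@ex+31)
    if n=="top":
        for x in(-20,0,8,20,45,55,70,80):
          for y in(-28,0,28):
            uv=cv2.projectPoints(np.array([W(x,y,46)]),np.array(c["rvec"]),np.array(c["tvec"]),np.array([[c["fx"],0,c["cx"]],[0,c["fy"],c["cy"]],[0,0,1]]),None)[0][0,0].round().astype(int)
            print(x,y,P[uv[1],uv[0],2].round(1),end="; ")
E
```

```text
time_s: 9.62
eef_pos: [568.9, -195.7, 228.2]
ee_rot: [-0.601, 0.606, 0.37, -0.367]
force: [0.4, -0.4, 0.3]
grip_width: 0.003
time_s: 10.45
eef_pos: [516.6, 57.0, 222.5]
ee_rot: [-0.603, 0.603, 0.369, -0.369]
force: [-0.5, 0.0, 0.4]
grip_width: 0.001
axes x,y,z: [[0.456, 0.89, -0.0], [-0.0, -0.0, -1.0], [-0.89, 0.456, -0.0]]
delta cm [-20.1   17.05 -17.23]
twist [ 0.     0.003 -0.   ]
twist [-0.    -3.139 -0.   ]
tool in charger -129.85407930215473 200.57373442456853 222.49101832224642 F [-0.49  0.04  0.44] t 10.45 q [-0.12  0.31  1.53 -0.    1.31 -1.21]
top [338. 203.] [ 592.2 -207.3   62. ] charger xy 58.38094350770696 0.2778550827079733 z [ 593.3 -207.8   61.1] cover shift 89.38094350770696
top [316. 234.] [ 497.7 -140.7   62. ] charger xy -56.13115861256976 16.206956037997244 z [ 498.2 -144.3   29.5] cover shift -25.131158612569763
top [148. 260.] [418.7 370.7  62. ] charger xy -360.56165408372493 434.57030362330335 z [419.5 368.5  69.6] cover shift -329.56165408372493
top [127. 271.] [384.8 433.1  62. ] charger xy -419.2661604242342 474.52409312396935 z [386.6 430.2  69.3] cover 
[... 894 characters left out ...]
3. 164.] [406.4 332.3  62. ] charger xy -353.92516750449494 394.8781265133323 z [413.7 360.5  43.3] cover shift -322.92516750449494
side [181. 185.] [487.6 158.9  62. ] charger xy -202.39117561507683 277.85568074434855 z [489.5 164.8  59.6] cover shift -171.39117561507683
side [183. 229.] [411.  -27.4  62. ] charger xy -185.09397233876896 77.19447204866825 z [427.8  17.6  23.5] cover shift -154.09397233876896
side [283. 250.] [ 584.5 -217.7   62. ] charger xy 56.299550040544595 -12.51000317741444 z [ 585.3 -214.8   59.8] cover shift 87.2995500405446
side [236. 256.] [ 477.6 -178.5   62. ] charger xy -56.71158828766893 -26.64127236081565 z [ 493.9 -148.3   29.8] cover shift -25.71158828766893
```

View pics/top7.png

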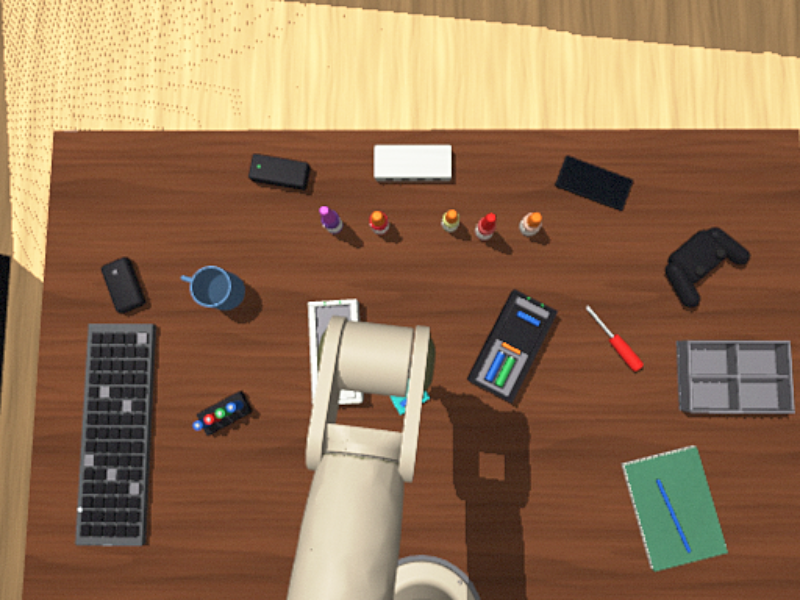

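The top view shows both bays open at (500,370) and the blue rib at (529,319). The cover has shifted about 89 mm, it lies flat at 45–48 mm height, and its sideways offset is 0.3 mm. The bystanders are unchanged, and the silver rib sits at the same pixel in the side view. I'm handing the job in.

```bash
python3 -c "
from rig import ctrl; print(ctrl.finish_job())"
```

```text
the job is handed in; nothing more can be done
None
```

The black charger is open and the job is handed in; no verdict was reported. I pressed its tab with the closed fingers until it bottomed out at z ≈ 34.4 mm, with about 14 N on the tool. Then I pushed the cover by its rib over the tab, backed off and lifted clear. The clock read about 10.5 s at the last check, against the 38 s limit.

**Cover:** it has moved about 89 mm by the top view and about 87 mm by the side view. It lies flat, about 0.3 mm off centre by the top view, with both bays fully open.

**Tab:** it looked flush right after pressing. Most of it is now under the cover, so I could not check it again directly.

**Other things on the desk:** the bottles, mug and screwdriver look unmoved in the top view. The silver rib is at the same pixel in the side view as at the start. The arm partly hid the silver charger from above, so its tab was not re-measured. The robot never went lower than about 220 mm over it.

**Disagreements:** the side view's sideways values read about 7–12 mm off the top view. I put this down to it also seeing the side faces of the rib and tab, because the silver tab showed a similar offset. I went by the top view for sideways position. One depth reading on the cover, at its edge, was an outlier and I ignored it.

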